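Hold the hidden bolt head while the nut is driven

TASK

On the reception desk a slow nut driver is running on the front of the grey bracket, but the hidden bolt just spins with the nut. Prise the housing's hinged cover up with the blade of the flat pry tool (not with the fingers) and swing it fully open, and lay the pry tool back on the desk; then reach down into the narrow gap behind the bracket plate, grip the hexagonal bolt head and keep it from turning while the nut runs up on it by at least an eighth of a turn. Finish still gripping the bolt head with the nut still running, and leave the other things on the desk where they are.

Things in the scene. Friction and masses are not known exactly. Their poses are not given: they have to be found in the camera images.
- housing: Fixed grey steel housing, 60 (x) x 160 (y) x 105 mm high, turned by up to 0.3 rad. Origin: centre of its footprint on the desk; z up, -x towards the nut driver (robot side), +x towards the cover's hinge. Its walls are the upright bracket plate in front (x -30 to -24 mm), a rear plate (x 24 to 30 mm) and two end cheeks, all 105 mm high; the shut cover lies on top.
- slit (a point): Slit for the blade, mouth centre, at housing x -45, y 0, z 103 mm; axes as the housing's. It opens to -x along the whole 160 mm front, 10 mm high (z 98 to 108) and 15 mm deep, between the cover's lip and a fixed ledge below it (x -48 to -30, z 93 to 98 mm).
- gap (a point): Centre of the top of the gap behind the bracket plate, at housing x 0, y 0, z 105 mm; axes as the housing's. The gap is 48 mm wide (x -24 to 24), 140 mm long (y -70 to 70) and open down to the desk; nothing is in it but the bolt.
- driver (a point): Front face of the nut driver on the bolt axis, housing x -64, y 0, z 75 mm. Driver: fixed black cylinder, 36 mm diameter, from here to housing x -118 mm, top at z 93 mm (below the slit), on a foot 60 mm wide; nut and socket between it and the bracket plate.
- cover (a joint): Cover hinge, rad: 0 shut, grows opening upward, stop at 2.6; fully open is over 2.2. Aluminium plate 76 (x) x 164 (y) x 4 mm, 80 g, shut at z 108 to 112 mm. Hinge axis along housing y at x 31, z 107 mm; free lip at x -45 mm. No catch: it falls shut if let go before upright (1.57) and, pushed past 1.7, falls slowly open to the stop.
- cover_lip (a point): Middle of the lower edge of the cover's free lip, 76 mm from the hinge; moves with the cover. Axes as the housing's when shut.
- pry: Loose flat pry tool, 235 mm long, about 100 g, lying on the desk left or right of the housing (stapler on the other side). Origin: underside of the handle at the centre of mass; +x along the blade. Black handle 18 mm wide (y), 20 mm high, x -110 to 20 mm; steel blade 22 mm wide, 3 mm thick, out to x 125 mm, at mid height (z 8.5 to 11.5 mm).
- pry_grip (a point): Point to grip the pry tool: handle's mid height (10 mm above its underside) over the origin, at the centre of mass.
- pry_tip (a point): Middle of the blade's tip, 125 mm ahead of the grip point.
- bolt_head: Steel hexagon, 24 mm across flats, 27.7 mm across corners, 16 mm thick. Origin: its centre, at housing x 0, y 0, z 75 mm; x axis along the bolt (housing x), flats facing its y axis and every 60 degrees. Turns with the nut, about 0.2 rad/s, only by 0.12 N m of thread drag, so jaws closing along housing y turn it until flats meet them. 16 mm free to each plate.
- nut (a joint): Angle of the driven nut on the front of the bracket, rad; starts anywhere from 0 to 1.05 and grows at about 0.2 rad/s all the time, whether or not the bolt is held.
- bolt (a joint): How far the nut has been run up on the bolt, rad: 0 at the start, stays put while the bolt spins with the nut, and grows at about 0.17 rad/s while the bolt head is held still. 0.785 is an eighth of a turn.
- stapler: Bystander: loose grey stapler, 130 x 34 x 45 mm, lying to one side of the housing. Origin: centre of its underside.
- spare_nut: Bystander: loose steel nut, 27 mm wide, 13 mm high, on the desk. Origin: centre of its underside.
- sanitiser: Bystander: clear bottle, 68 mm diameter, 170 mm high, left of the housing. Origin: centre of its underside.
- kit_box: Bystander: blue and white carton, 130 x 180 x 145 mm, at the left. Origin: centre of its underside.
- parts_tray: Bystander: small open grey tray of screws, 60 x 50 x 22 mm, right of the housing. Origin: centre of its underside.
Mind the look-alikes: they are no part of the job. Of the things shaped like the pry, the black one is meant.

How it is judged:
By the outcome, as a careful person would: the job done as asked, in the order asked, and still so for the second after the job is handed in, while the arm keeps its last pose, push and grip.
It also fails if it takes over 72 s, if anything falls off the work surface, if the arm or the gripper's body presses on something with over 40 N, if the wrist force passes 120 N, or if a joint passes its speed limit or range.

ROBOT

A 7-joint arm with a two-finger parallel gripper is mounted at the origin on the work surface. World frame = base frame: x ahead of the robot, y to its left, z up, the work surface at z = 0. Lengths are in m, angles in rad, forces in N, time in s.
With the tool pointing down it reaches from about 0.425 to 0.875 m from the base axis. Payload 4.7 kg.
Tool frame: the origin (TCP) lies between the finger pads, 19 mm behind the fingertips; this is the grasp point; z points along the fingers, y is the line along which they close (so a half turn about z gives the same grasp; the last joint's range is limited). The gripper opens to 87 mm and grips with 3 to 60 N. Pads are 19 mm wide; open, the fingers measure 117 mm over their backs; the gripper's body (75 mm by 190 mm) begins 51 mm behind the grasp point.
Start: joints at [-1.293, 0.321, -0.07, 1.45, 0.023, 1.371, -0.057], TCP at [0.17, 0.628, 0.241] pointing down, gripper open.
Joint ranges: [-2.86, 2.86], [-0.3, 2.09], [-1.38, 1.24], [0.06, 2.45], [-1.56, 4.7], [0.09, 2.05], [-2.69, 2.69]. Speed limits (rad/s): [2.57, 2.57, 3.14, 3.14, 3.14, 3.14, 3.14].

INTERFACE

Orientations are given as a rotation vector (axis times angle).
In Python, from bench import ctrl gives the robot as it stands. The module is installed in compiled form; this text tells all that it offers.
- The arm moves only by the tool send_rows, never from a script. Its argument "motion" is a list of rows, each an object with "claw": the opening, from -1 (shut) to 1 (fully open); "slide": the shift along the tool's x, y, z in mm, a list of three; "delta_rot": the turn, a rotation vector about the tool's x, y, z in rad, a list of three. In form: [{"claw": claw, "slide": [x, y, z], "delta_rot": [ax, ay, az]}, ...]. A call has 1 to 5 rows; each row is the pose to reach, as a shift and turn from the pose commanded when the call began, along the tool's axes at that moment; what a row does not reach only later rows make up. A row lasts 1/10 s, in which the tool goes at most 50 mm and 8.59 degrees, less where a joint would pass 70% of its speed; a pose out of reach is approached as far as the arm can. A call with a gripper value outside its range is refused whole. The fingers move at their own pace and stop on an object; "grip_force" is the grip in N (left out, the last holds). Time passes only in rows, so rows that repeat a pose let the fingers close. It gives the time, the measured TCP pose, the force, the opening and the grip force at its end, in the units of the state.
- ctrl.get_state(): the state, without advancing time (a new reading comes with each control period).
- ctrl.get_image(name): name is "scene" or "side" or "wrist"; returns a dict with "color" (480x640x3 uint8, blue, green, red), "fx", "fy", "cx", "cy" (pixels), "k1" (the pictures are not rectified: a ray, as slopes to the right and down, at radius r is drawn at 1 + k1 r^2 times it, then the intrinsics apply), "pose" (4x4, takes a point from camera to world coordinates). Camera axes: x right, y down, z forward; pixel columns grow to the right and rows downward; lengths in m; the calibration is good to about 2 mm. A picture is of the moment at which its call begins. There is no depth.
- ctrl.close_job(): hands the job in; it is judged then, once.
The state is a dict: "time": time; "joint_positions": joint angles; "qd": joint speeds; "joint_torque": joint torques, N m; "position": TCP position; "tool_rot": TCP orientation; "ft_force": force on the tool from outside, world axes, zero at the start; "torque": the same for the moment, N m; "grip_width": opening from 0.0 (shut) to 1.0 (fully open); "grip_force": force on a finger pad.
Only numpy, scipy, OpenCV 4.12 (cv2) and the standard library are available. Lean on these libraries where they do the work, as an engineer would, in place of code of your own. Each camera call takes 0.05 s, during which the arm holds its last target. There are 200 camera calls.

## Working session

There is one attempt and no reset: what is moved stays moved. The work goes in short steps, Python scripts to look and compute and a tool call to move; the robot and the scene stay as the last step left them, time stands still between calls to the robot, and variables do not carry over. Pictures are saved under pics/ and viewed, at most 10 in all, crops included, and the job is handed in when it is done.

Besides the shell and the picture viewer there is one more tool, called after ">>>" by a JSON object that holds its "op" and its "data". send_rows: Moves the arm, as the interface text tells. Its arguments: {"type":"object","properties":{"motion":{"type":"array","items":{"type":"object","properties":{"claw":{"type":"number"},"slide":{"type":"array","items":{"type":"number"}},"delta_rot":{"type":"array","items":{"type":"number"}}}}},"grip_force":{"type":"number"}},"required":["motion"]}

```bash
ls; mkdir -p pics
cat > h.py <<'E'
import numpy as np, cv2
from scipy.spatial.transform import Rotation as R
from bench import ctrl
def grab(n):
    im=ctrl.get_image(n); cv2.imwrite(f"pics/{n}_{ctrl.get_state()['time']:.2f}.png",im["color"]); return im
def K(im): return np.array([[im["fx"],0,im["cx"]],[0,im["fy"],im["cy"]],[0,0,1.]]),np.array([im["k1"],0,0,0.])
def cast(im,uv,z):
    k,d=K(im); p=cv2.undistortPoints(np.array(uv,float).reshape(-1,1,2),k,d)[:,0]
    T=np.array(im["pose"]); r=np.c_[p,np.ones(len(p))]@T[:3,:3].T; o=T[:3,3]
    return o+r*((z-o[2])/r[:,2])[:,None]
def proj(im,P):
    T=np.linalg.inv(np.array(im["pose"])); k,d=K(im)
    return cv2.projectPoints(np.array(P,float).reshape(-1,1,3),cv2.Rodrigues(T[:3,:3])[0],T[:3,3],k,d)[0][:,0]
E
python3 - <<'E'
from h import *
print(ctrl.get_state())
for n in("scene","side","wrist"):
    im=grab(n); print(n,im["fx"],im["k1"],np.round(im["pose"],3).tolist())
E
ls pics
```

```text
pics
{'time': 0.0, 'joint_positions': array([-1.29287642,  0.32180416, -0.07005358,  1.45169521,  0.02259184,
        1.37080246, -0.05690103]), 'qd': array([-1.00107545e-03, -2.99816370e-05, -6.12607074e-04,  1.62298211e-04,
       -1.50081326e-03, -1.28882993e-04, -5.03173098e-04]), 'joint_torque': array([ 2.99107887e-04, -4.91294360e+01, -4.03776057e-01, -3.12525129e+01,
       -6.39297534e-02,  4.35497565e-02,  1.52661114e-04]), 'position': array([0.16942542, 0.62698224, 0.24016333]), 'tool_rot': array([-4.13188358e-01, -3.11414824e+00,  3.01096189e-03]), 'ft_force': array([-0.08266045,  0.02891328, -0.62745203]), 'torque': array([ 0.01811166, -0.01867869, -0.02774822]), 'grip_force': 0.0, 'grip_width': 1.0008972168627241}
scene 541.0102957666495 -0.03716576474191608 [[-0.755, 0.557, -0.344, 0.996], [0.655, 0.628, -0.42, 0.724], [-0.018, -0.543, -0.84, 1.385], [0.0, 0.0, 0.0, 1.0]]
side 437.89338299805326 0.004173908533159453 [[0.777, -0.405, 0.482, -0.018], [-0.629, -0.511, 0.586, -0.527], [0.009, -0.759, -0.652, 0.772], [0.0, 0.0, 0.0, 1.0]]
wrist 359.33944234237066 0.011972301498109123 [[0.26, 0.935, 0.243, 0.102], [0.966, -0.251, -0.068, 0.645], [-0.002, 0.253, -0.968, 0.384], [0.0, 0.0, 0.0, 1.0]]
scene_0.05.png
side_0.10.png
wrist_0.15.png
```

View pics/scene_0.05.png

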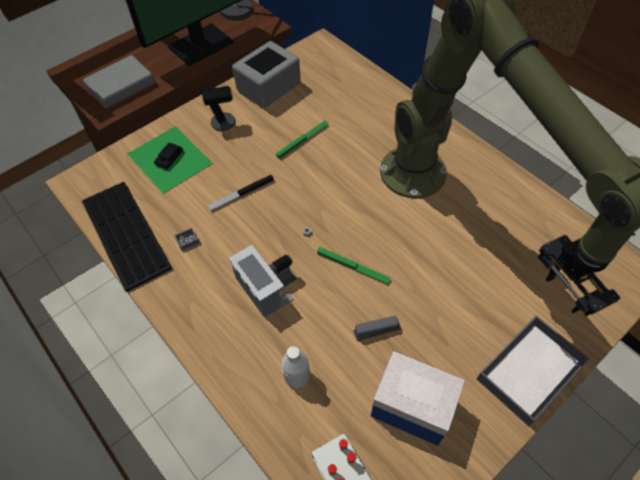

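View pics/side_0.10.png

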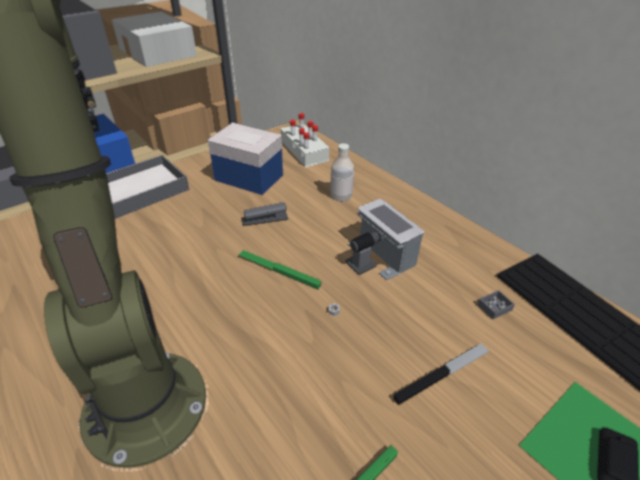

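```bash
cat > m.py <<'E'
from h import *
def blob(c,seed,mask):
    n,l,s,ce=cv2.connectedComponentsWithStats(mask.astype(np.uint8)*255)
    y,x=np.nonzero(mask); i=np.argmin((x-seed[0])**2+(y-seed[1])**2); return (l==l[y[i],x[i]])
def run(name,sc,sh,sb):
    im=ctrl.get_image(name); c=im["color"].astype(int); g=c.mean(2); sat=c.max(2)-c.min(2)
    out=[]
    for seed,m,z in((sh,g<55,.014),(sb,(g>95)&(sat<25),.0115)):
        b=blob(c,seed,m); y,x=np.nonzero(b); P=cast(im,np.c_[x,y],z)[:,:2]
        (ce,wh,_)=cv2.minAreaRect((P*1000).astype(np.float32)); u=np.linalg.svd(P-P.mean(0),full_matrices=False)[2][0]
        out.append(P.mean(0)); print(name,"part",b.sum(),P.mean(0).round(4),np.round(ce,1),np.round(wh,1),"dir",np.arctan2(u[1],u[0]).round(3))
    d=out[1]-out[0]; print("yaw by parts",np.arctan2(d[1],d[0]),np.linalg.norm(d))
    b=blob(c,sc,(g>125)&(sat<25)).astype(np.uint8)
    ct=max(cv2.findContours(b,0,2)[0],key=cv2.contourArea); h=cv2.convexHull(ct)
    q=cv2.approxPolyDP(h,5,True)[:,0]; print("cover",b.sum(),q.tolist()); P=cast(im,q,.112); print(P[:,:2].round(4).tolist())
    return im
a=run("scene",(240,258),(258,187),(225,201)); b=run("side",(372,212),(420,384),(470,358))
def crop(im,x,y,w,h,s): return cv2.resize(im["color"][y:y+h,x:x+w],None,fx=s,fy=s,interpolation=cv2.INTER_CUBIC)
cv2.imwrite("pics/c1.png",np.hstack([crop(a,220,235,80,90,5),crop(b,335,190,100,112,4)[:450]]))
E
python3 m.py
```

```text
scene part 263 [ 0.4398 -0.2904] [ 438.7 -290. ] [ 29.6 126.2] dir -0.137
scene part 187 [ 0.5532 -0.3127] [ 552.3 -312.3] [ 24.9 105.4] dir -0.135
yaw by parts -0.19344776384348983 0.11561397502599208
cover 888 [[251, 245], [282, 284], [261, 299], [230, 260]]
[[0.6186, -0.0538], [0.6314, 0.1025], [0.7015, 0.1011], [0.6923, -0.0527]]
side part 641 [ 0.4295 -0.2981] [ 431.5 -298.1] [ 20.3 132.9] dir 2.996
side part 497 [ 0.5504 -0.3156] [ 549.6 -315. ] [ 24.4 105.2] dir 3.002
yaw by parts -0.14402013480258632 0.1221029322027262
cover 841 [[358, 208], [381, 199], [423, 232], [400, 243]]
[[0.6292, 0.1023], [0.7033, 0.094], [0.6851, -0.0639], [0.6127, -0.0574]]Traceback (most recent call last):
  File "m.py", line 19, in <module>
    cv2.imwrite("pics/c1.png",np.hstack([crop(a,220,235,80,90,5),crop(b,335,190,100,112,4)[:450]]))
                              ~~~~~~~~~^^^^^^^^^^^^^^^^^^^^^^^^^^^^^^^^^^^^^^^^^^^^^^^^^^^^^^^^^^^
    return _nx.concatenate(arrs, 1, dtype=dtype, casting=casting)
           ~~~~~~~~~~~~~~~^^^^^^^^^^^^^^^^^^^^^^^^^^^^^^^^^^^^^^^
ValueError: all the input array dimensions except for the concatenation axis must match exactly, but along dimension 0, the array at index 0 has size 450 and the array at index 1 has size 448
```

```bash
cat >> h.py <<'E'
def tool(yaw,up=0):
    "tool x = -heading, z down; up = raise the heading end (pry blade) by this angle"
    return (R.from_euler("z",yaw)*R.from_euler("y",-up)*R.from_matrix(np.diag([-1.,1,-1]))).as_matrix()
def go(*wps):
    "wps: (x,y,z,yaw[,up]) or None yaw to keep; prints slide/delta_rot of each leg"
    s=ctrl.get_state(); p=np.array(s["position"]); M=R.from_rotvec(s["tool_rot"]).as_matrix()
    for w in wps:
        N=M if w[3] is None else tool(*w[3:])
        print("slide",(M.T@(np.array(w[:3])-p)*1000).round(1).tolist(),"rot",R.from_matrix(M.T@N).as_rotvec().round(4).tolist(),"dist",round(np.linalg.norm(np.array(w[:3])-p)*1000))
        p,M=np.array(w[:3]),N
def st():
    s=ctrl.get_state(); M=R.from_rotvec(s["tool_rot"]).as_matrix()
    print("t",round(s["time"],2),"p",np.round(s["position"],4),"yaw",np.arctan2(-M[1,0],-M[0,0]).round(4),"zaxis",M[:,2].round(3),"F",np.round(s["ft_force"],1),"w",round(s["grip_width"],3),"gf",round(s["grip_force"],1))
E
python3 -c "
from h import *
st(); go((.45,.30,.26,-.09),(.52,.03,.26,-.09))"
```

```text
t 0.25 p [0.1695 0.6273 0.2407] yaw -0.2638 zaxis [-0.    -0.001 -1.   ] F [-0.4 -0.1 -0.7] w 1.002 gf 0.0
slide [-356.2, -242.8, -19.0] rot [-0.0009, -0.0, -0.1738] dist 431
slide [-94.0, -262.6, 0.0] rot [0.0, 0.0, 0.0] dist 279
```

>>> {"op": "send_rows", "data": {"motion": [{"claw": 1, "slide": [-36, -24, -2], "delta_rot": [0, 0, 0]}, {"claw": 1, "slide": [-71, -48, -5], "delta_rot": [0, 0, 0]}, {"claw": 1, "slide": [-107, -72, -7], "delta_rot": [0, 0, 0]}, {"claw": 1, "slide": [-142, -97, -9], "delta_rot": [0, 0, 0]}, {"claw": 1, "slide": [-178, -121, -10], "delta_rot": [0, 0, 0]}]}}

```text
time: 0.75
position: [0.3107, 0.4628, 0.2515]
tool_rot: [0.413, 3.114, 0.001]
ft_force: [0.4, 0.4, 1.0]
grip_width: 0.998
grip_force: 0.0
```

>>> {"op": "send_rows", "data": {"motion": [{"claw": 1, "slide": [-36, -24, -2], "delta_rot": [0, 0, -0.035]}, {"claw": 1, "slide": [-71, -48, -5], "delta_rot": [0, 0, -0.07]}, {"claw": 1, "slide": [-107, -72, -7], "delta_rot": [0, 0, -0.105]}, {"claw": 1, "slide": [-142, -97, -9], "delta_rot": [0, 0, -0.14]}, {"claw": 1, "slide": [-178, -122, -9], "delta_rot": [0, 0, -0.174]}]}}

```text
time: 1.25
position: [0.4508, 0.2988, 0.2608]
tool_rot: [0.138, 3.138, 0.001]
ft_force: [0.6, 0.2, -0.8]
grip_width: 0.999
grip_force: 0.0
```

>>> {"op": "send_rows", "data": {"motion": [{"claw": 1, "slide": [-16, -44, 0], "delta_rot": [0, 0, 0]}, {"claw": 1, "slide": [-32, -88, 0], "delta_rot": [0, 0, 0]}, {"claw": 1, "slide": [-47, -131, 0], "delta_rot": [0, 0, 0]}, {"claw": 1, "slide": [-63, -175, 0], "delta_rot": [0, 0, 0]}, {"claw": 1, "slide": [-78, -219, 0], "delta_rot": [0, 0, 0]}]}}

```text
time: 1.75
position: [0.5081, 0.0731, 0.2605]
tool_rot: [0.141, 3.138, 0.001]
ft_force: [0.8, -0.7, -0.6]
grip_width: 0.999
grip_force: 0.0
```

>>> {"op": "send_rows", "data": {"motion": [{"claw": 1, "slide": [-16, -44, 0], "delta_rot": [0, 0, 0]}, {"claw": 1, "slide": [-16, -44, 0], "delta_rot": [0, 0, 0]}, {"claw": 1, "slide": [-16, -44, 0], "delta_rot": [0, 0, 0]}]}}

```text
time: 2.05
position: [0.5199, 0.0286, 0.2603]
tool_rot: [0.146, 3.138, 0.001]
ft_force: [-0.4, 0.9, 0.5]
grip_width: 0.998
grip_force: 0.0
```

```bash
python3 -c "
from h import *
st(); im=grab('wrist'); cv2.imwrite('pics/w1.png',im['color']); print(proj(im,[[.62,.02,.11]]))
go((.5,-.30,.20,-.14))"
```

```text
t 2.05 p [0.5199 0.0286 0.2603] yaw -0.093 zaxis [ 0.     0.001 -1.   ] F [-0.4  0.9  0.5] w 0.998 gf 0.0
[[317.09962198 342.22309371]]
slide [-10.0, -330.9, 59.9] rot [0.0008, -0.0003, 0.0502] dist 336
```

View pics/w1.png

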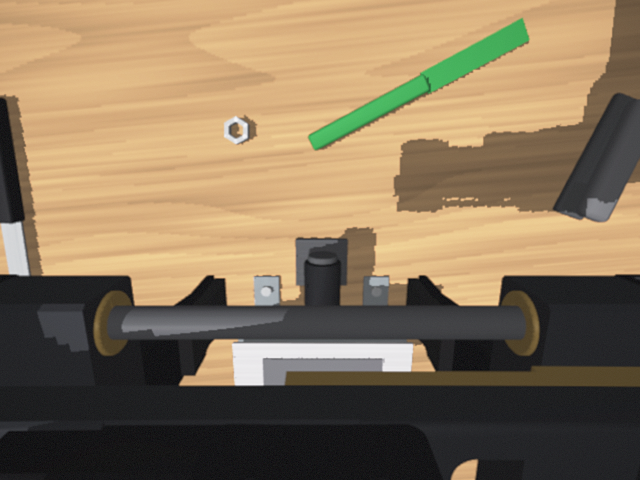

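```bash
python3 -c "
from h import *
im=ctrl.get_image('wrist'); c=im['color'].astype(int)
g=c.mean(2)
print('col300',g[334:352,250].astype(int),'row348',[ (x) for x in range(640) if (c[350,x].min()>190)][:1],[x for x in range(640) if c[350,x].min()>190][-1:], 'row 375',[x for x in range(640) if c[368,x].min()>190 and 200<x<450][0],[x for x in range(640) if c[368,x].min()>190 and 200<x<450][-1])
for r in (345,350,355,360,365): 
  xs=[x for x in range(200,460) if c[r,x].min()>190]; print(r,xs[0],xs[-1],cast(im,[(xs[0]-.5,r),(xs[-1]+.5,r)],.112)[:,:2].round(4).tolist())
print('front',cast(im,[(240,342.5),(400,342.5)],.112).round(4).tolist())
print('axis driver top rear',cast(im,[(322,258)],.093).round(4), 'screws',cast(im,[(266,291),(376,291)],.006).round(4).tolist())
"
```

```text
col300 [ 64  61  62  59  58  77  90  93  97 152 227 237 235 233 232 231 235 237] row348 [230] [409] row 375 231 408
345 230 410 [[0.6142, -0.0571], [0.6287, 0.1062]]
350 230 409 [[0.6192, -0.0579], [0.6337, 0.1052]]
355 230 409 [[0.6243, -0.0586], [0.6388, 0.1051]]
360 231 409 [[0.6294, -0.0584], [0.644, 0.105]]
365 231 408 [[0.6346, -0.0592], [0.6491, 0.1039]]
front [[0.6126, -0.0473, 0.112], [0.6254, 0.0969, 0.112]]
axis driver top rear [[0.5454 0.0331 0.093 ]] screws [[0.6068, -0.0373, 0.006], [0.6183, 0.0927, 0.006]]
```

>>> {"op": "send_rows", "data": {"motion": [{"claw": 1, "slide": [-2, -40, 8], "delta_rot": [0, 0, 0]}, {"claw": 1, "slide": [-4, -80, 16], "delta_rot": [0, 0, 0]}, {"claw": 1, "slide": [-6, -120, 24], "delta_rot": [0, 0, 0]}, {"claw": 1, "slide": [-8, -160, 32], "delta_rot": [0, 0, 0]}, {"claw": 1, "slide": [-10, -200, 40], "delta_rot": [0, 0, 0]}]}}

```text
time: 2.65
position: [0.5123, -0.1695, 0.22]
tool_rot: [0.134, 3.138, 0.001]
ft_force: [0.5, 0.1, -0.5]
grip_width: 0.997
grip_force: 0.0
```

>>> {"op": "send_rows", "data": {"motion": [{"claw": 1, "slide": [0, -40, 7], "delta_rot": [0, 0, 0.015]}, {"claw": 1, "slide": [0, -80, 14], "delta_rot": [0, 0, 0.03]}, {"claw": 1, "slide": [0, -120, 20], "delta_rot": [0, 0, 0.05]}, {"claw": 1, "slide": [0, -131, 20], "delta_rot": [0, 0, 0.05]}, {"claw": 1, "slide": [0, -131, 20], "delta_rot": [0, 0, 0.05]}]}}

```text
time: 3.15
position: [0.5, -0.3013, 0.1999]
tool_rot: [-0.221, -3.133, 0.0]
ft_force: [-0.0, 1.1, -0.5]
grip_width: 1.002
grip_force: 0.0
```

```bash
python3 -c "
from h import *
st(); im=grab('wrist'); cv2.imwrite('pics/w2.png',im['color'])
print(proj(im,[[.478,-.3035,.02],[.368,-.29,.02],[.60,-.32,.01]]))"
```

```text
t 3.15 p [ 0.5    -0.3013  0.1999] yaw -0.141 zaxis [-0.001 -0.    -1.   ] F [-0.   1.1 -0.5] w 1.002 gf 0.0
[[310.87527804 204.50810933]
 [308.00660708  71.04071027]
 [312.1034356  323.2611011 ]]
```

View pics/w2.png

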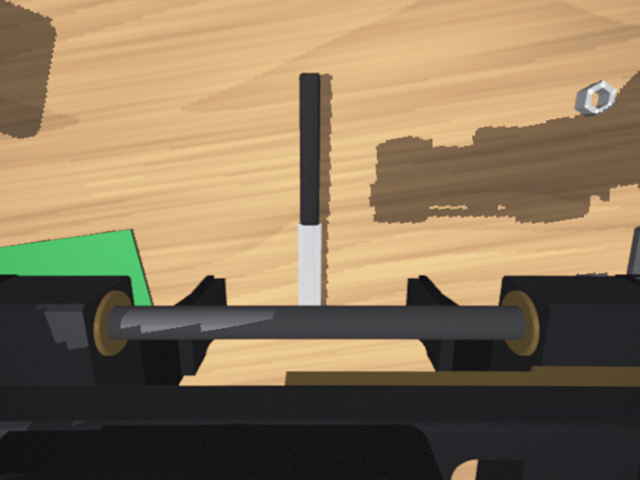

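```bash
python3 -c "
from h import *
im=ctrl.get_image('wrist'); c=im['color'].astype(int); g=c.mean(2)
ms=[]
for r in (85,120,160,200,215):
  xs=[x for x in range(290,322) if g[r,x]<70]; ms.append(((xs[0]+xs[-1])/2,r)); print(r,xs[0],xs[-1])
P=cast(im,ms,.02); print(P.round(4)[:,:2].tolist())
d=P[-1]-P[0]; yaw=np.arctan2(d[1],d[0])
col=g[60:240,308]; rear=60+np.argmax(col<70); fr=60+len(col)-1-np.argmax(col[::-1]<70)+.5
A,B=cast(im,[(308,rear-.5),(310,fr)],.02)
print(yaw,rear,fr,A,B,np.linalg.norm(A-B))
xs=[x for x in range(285,335) if c[260,x].min()>180]; print('blade',xs[0],xs[-1],cast(im,[((xs[0]+xs[-1])/2,260)],.0115))
u=np.array([np.cos(yaw),np.sin(yaw)]); m=P.mean(0)[:2]
s=((A+B)/2-P.mean(0))[:2]@u; mid=m+s*u; o=mid+u*.045; print('origin',o)
go((*o,.12,yaw),(*o,.0105,yaw))"
```

```text
85 298 317
120 298 317
160 298 316
200 298 316
215 299 316
[[0.3794, -0.2901], [0.4067, -0.2941], [0.4396, -0.2992], [0.4744, -0.3043], [0.4881, -0.3058]]
-0.14342780442485809 73 223.5 [ 0.36998462 -0.28833335  0.02      ] [ 0.49619244 -0.30465744  0.02      ] 0.1272591523419932
blade 296 317 [[ 0.5330539  -0.31346785  0.0115    ]]
origin [ 0.47740691 -0.30444778]
slide [22.9, -9.5, 80.0] rot [0.0016, -0.0001, 0.0068] dist 84
slide [0.0, 0.0, 109.5] rot [0.0, 0.0, 0.0] dist 110
```

>>> {"op": "send_rows", "data": {"motion": [{"claw": 1, "slide": [12, -5, 40], "delta_rot": [0, 0, 0.003]}, {"claw": 1, "slide": [23, -9.5, 80], "delta_rot": [0, 0, 0.005]}, {"claw": 1, "slide": [23, -9.5, 125], "delta_rot": [0, 0, 0.005]}, {"claw": 1, "slide": [23, -9.5, 160], "delta_rot": [0, 0, 0.005]}, {"claw": 1, "slide": [23, -9.5, 178], "delta_rot": [0, 0, 0.005]}]}}

```text
time: 3.75
position: [0.4758, -0.3024, 0.0191]
tool_rot: [-0.22, -3.13, -0.006]
ft_force: [0.2, 3.6, 15.4]
grip_width: 1.0
grip_force: 10.6
```

>>> {"op": "send_rows", "data": {"motion": [{"claw": 1, "slide": [0, 0, 0], "delta_rot": [0, 0, 0]}, {"claw": -0.7, "slide": [0, 0, 0], "delta_rot": [0, 0, 0]}, {"claw": -0.7, "slide": [0, 0, 0], "delta_rot": [0, 0, 0]}, {"claw": -1, "slide": [0, 0, 0], "delta_rot": [0, 0, 0]}, {"claw": -1, "slide": [0, 0, 0], "delta_rot": [0, 0, 0]}], "grip_force": 50}}

```text
time: 4.25
position: [0.4765, -0.3065, 0.0226]
tool_rot: [0.226, 3.133, 0.001]
ft_force: [-0.3, 0.4, 0.1]
grip_width: 0.722
grip_force: 0.0
```

>>> {"op": "send_rows", "data": {"motion": [{"claw": -1, "slide": [0, 0, 0], "delta_rot": [0, 0, 0]}, {"claw": -1, "slide": [0, 0, 0], "delta_rot": [0, 0, 0]}, {"claw": -1, "slide": [0, 0, 0], "delta_rot": [0, 0, 0]}, {"claw": -1, "slide": [0, 0, 0], "delta_rot": [0, 0, 0]}, {"claw": -1, "slide": [0, 0, 0], "delta_rot": [0, 0, 0]}]}}

```text
time: 4.75
position: [0.476, -0.307, 0.0222]
tool_rot: [-0.227, -3.133, -0.0]
ft_force: [0.9, 1.8, 0.2]
grip_width: 0.264
grip_force: 0.1
```

```bash
python3 -c "
from h import *
st()"
```

```text
t 4.75 p [ 0.476  -0.307   0.0222] yaw -0.1449 zaxis [-0.  0. -1.] F [0.9 1.8 0.2] w 0.264 gf 0.1
```

>>> {"op": "send_rows", "data": {"motion": [{"claw": -1, "slide": [0, 0, 0], "delta_rot": [0, 0, 0]}, {"claw": -1, "slide": [0, 0, 0], "delta_rot": [0, 0, 0]}, {"claw": -1, "slide": [0, 0, 0], "delta_rot": [0, 0, 0]}, {"claw": -1, "slide": [0, 0, 0], "delta_rot": [0, 0, 0]}]}}

```text
time: 5.15
position: [0.4761, -0.3069, 0.0222]
tool_rot: [-0.227, -3.133, -0.0]
ft_force: [0.3, 0.3, 0.1]
grip_width: 0.203
grip_force: 50.0
```

>>> {"op": "send_rows", "data": {"motion": [{"claw": -1, "slide": [0, 0, -15], "delta_rot": [0, 0, 0]}, {"claw": -1, "slide": [0, 0, -40], "delta_rot": [0, 0, 0]}, {"claw": -1, "slide": [0, 0, -80], "delta_rot": [0, 0, 0]}, {"claw": -1, "slide": [0, 0, -110], "delta_rot": [0, 0, 0]}, {"claw": -1, "slide": [0, 0, -110], "delta_rot": [0, 0, 0]}]}}

```text
time: 5.65
position: [0.4786, -0.3093, 0.1377]
tool_rot: [0.228, 3.124, -0.005]
ft_force: [0.7, -0.7, -0.2]
grip_width: 0.204
grip_force: 50.0
```

```bash
cat >> h.py <<'E'
O=np.array([.6648,.0202]); YAW=-.092
def W(x,y,z,up=0):
    u=np.array([np.cos(YAW),np.sin(YAW)]); v=np.array([-u[1],u[0]]); return (*(O+x*u+y*v),z,YAW,up)
E
python3 -c "
from h import *
st()
# blade 11.5mm below TCP, tip 125 ahead; blade at z .103 -> TCP .1145; tip 15mm before mouth -> x=-.045-.015-.125
go(W(-.21,0,.1145))"
```

```text
t 5.65 p [ 0.4786 -0.3093  0.1377] yaw -0.1454 zaxis [ 0.009 -0.004 -1.   ] F [ 0.7 -0.7 -0.2] w 0.204 gf 50.0
slide [73.4, 341.9, 21.8] rot [-0.0025, 0.009, -0.0534] dist 350
```

>>> {"op": "send_rows", "data": {"motion": [{"claw": -1, "slide": [8, 36, 0], "delta_rot": [0, 0, 0]}, {"claw": -1, "slide": [16, 72, 0], "delta_rot": [0, 0, 0]}, {"claw": -1, "slide": [24, 108, 0], "delta_rot": [0, 0, 0]}, {"claw": -1, "slide": [32, 144, 0], "delta_rot": [0, 0, 0]}, {"claw": -1, "slide": [40, 180, 0], "delta_rot": [0, 0, 0]}]}}

```text
time: 6.15
position: [0.4616, -0.1218, 0.132]
tool_rot: [-0.228, -3.133, -0.0]
ft_force: [0.8, 0.4, -0.8]
grip_width: 0.201
grip_force: 50.0
```

>>> {"op": "send_rows", "data": {"motion": [{"claw": -1, "slide": [8, 36, 0], "delta_rot": [0, 0, -0.02]}, {"claw": -1, "slide": [16, 72, 0], "delta_rot": [0, 0, -0.04]}, {"claw": -1, "slide": [24, 108, 0], "delta_rot": [0, 0, -0.053]}, {"claw": -1, "slide": [32, 144, 0], "delta_rot": [0, 0, -0.053]}, {"claw": -1, "slide": [33, 162, 0], "delta_rot": [0, 0, -0.053]}]}}

```text
time: 6.65
position: [0.452, 0.0452, 0.132]
tool_rot: [-0.138, -3.138, -0.002]
ft_force: [0.2, -0.2, -0.5]
grip_width: 0.204
grip_force: 50.0
```

>>> {"op": "send_rows", "data": {"motion": [{"claw": -1, "slide": [0, 0, 0], "delta_rot": [0, 0, 0]}, {"claw": -1, "slide": [0, 0, 0], "delta_rot": [0, 0, 0]}, {"claw": -1, "slide": [0, 0, 0], "delta_rot": [0, 0, 0]}]}}

```text
time: 6.95
position: [0.4531, 0.0403, 0.1321]
tool_rot: [-0.148, -3.138, 0.001]
ft_force: [0.0, 0.2, -1.0]
grip_width: 0.199
grip_force: 50.0
```

```bash
python3 -c "
from h import *
st(); go(W(-.21,0,.1145))
im=ctrl.get_image('side'); w=ctrl.get_image('wrist'); s=ctrl.get_image('scene')
c=lambda i,x,y,a,b,k: cv2.resize(i['color'][y:y+b,x:x+a],(400,300),interpolation=cv2.INTER_CUBIC)
cv2.imwrite('pics/p1.png',np.vstack([np.hstack([c(im,290,170,160,120,1),c(s,200,220,120,90,1)]),np.hstack([c(w,0,0,640,480,1),c(w,200,220,240,180,1)])]))"
```

```text
t 6.95 p [0.4531 0.0403 0.1321] yaw -0.094 zaxis [-0.    -0.001 -1.   ] F [ 0.   0.2 -1. ] w 0.199 gf 50.0
slide [-2.7, -0.6, 17.6] rot [-0.0006, -0.0003, -0.002] dist 18
```

View pics/p1.png

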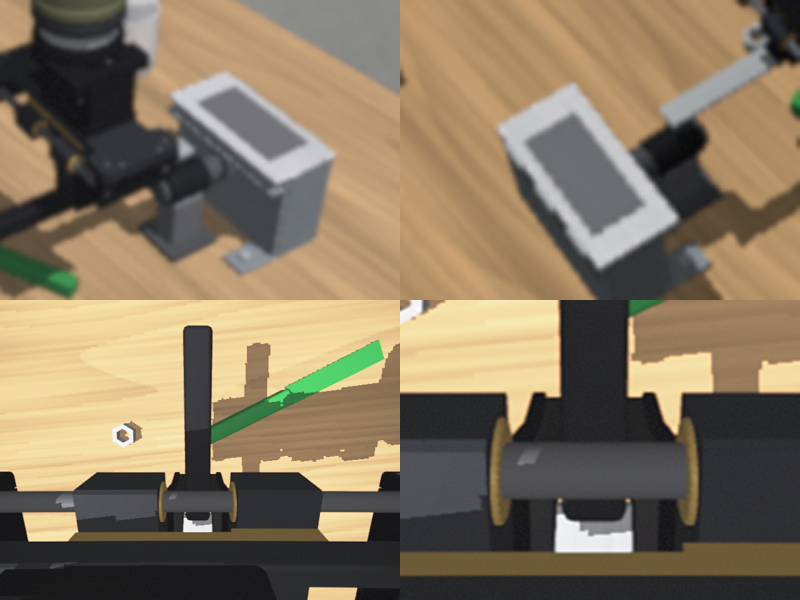

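```bash
python3 -c "
from h import *
s=ctrl.get_image('scene')
t=np.array([.5776,.0286]);v=np.array([.094,.9956])*.011
for z in (.115,.122,.129): print(z,proj(s,[[*(t-v),z],[*(t+v),z]]).round(1).tolist())
cv2.imwrite('pics/s2.png',cv2.resize(s['color'][235:280,260:320],(720,540),interpolation=cv2.INTER_CUBIC))"
```

```text
0.115 [[278.3, 252.1], [282.6, 257.5]]
0.122 [[278.1, 250.7], [282.4, 256.1]]
0.129 [[277.8, 249.3], [282.2, 254.8]]
```

View pics/s2.png

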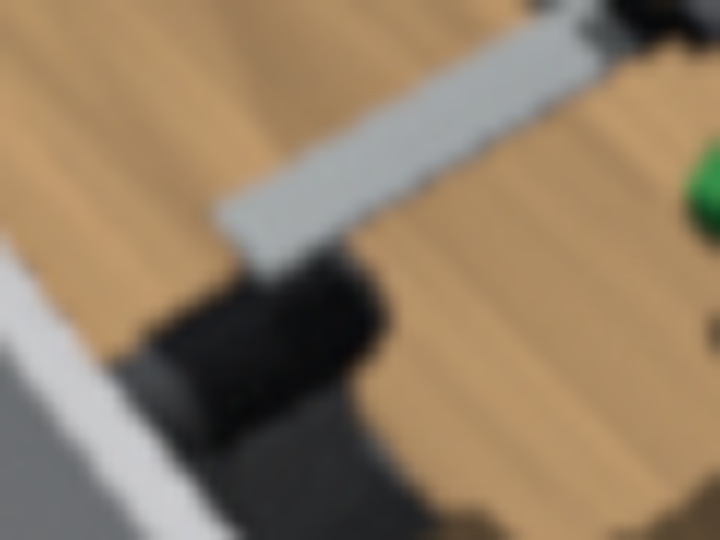

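```bash
python3 -c "
from h import *
s=ctrl.get_image('scene')
print(cast(s,[(278.1,252.7),(281.8,258.3)],.1199).round(4))
go(W(-.21,0,.1152),W(-.18,0,.1152),W(-.159,0,.1152))"
```

```text
[[0.5799 0.0217 0.1199]
 [0.5836 0.0428 0.1199]]
slide [-2.6, -1.4, 17.1] rot [0.0, 0.0, -0.0013] dist 17
slide [-30.0, 0.0, 0.0] rot [0.0, 0.0, 0.0] dist 30
slide [-21.0, 0.0, 0.0] rot [0.0, 0.0, 0.0] dist 21
```

>>> {"op": "send_rows", "data": {"motion": [{"claw": -1, "slide": [-2, -1, 8], "delta_rot": [0, 0, 0]}, {"claw": -1, "slide": [-3, -1, 17], "delta_rot": [0, 0, 0]}, {"claw": -1, "slide": [-3, -1, 17], "delta_rot": [0, 0, 0]}, {"claw": -1, "slide": [-3, -1, 17], "delta_rot": [0, 0, 0]}]}}

```text
time: 7.6
position: [0.4557, 0.0405, 0.1146]
tool_rot: [-0.144, -3.137, 0.001]
ft_force: [0.1, -0.7, -0.5]
grip_width: 0.2
grip_force: 50.0
```

>>> {"op": "send_rows", "data": {"motion": [{"claw": -1, "slide": [-10, 0, 0], "delta_rot": [0, 0, 0]}, {"claw": -1, "slide": [-20, 0, 0], "delta_rot": [0, 0, 0]}, {"claw": -1, "slide": [-30, 0, 0], "delta_rot": [0, 0, 0]}, {"claw": -1, "slide": [-36, 0, 0], "delta_rot": [0, 0, 0]}, {"claw": -1, "slide": [-36, 0, 0], "delta_rot": [0, 0, 0]}]}}

```text
time: 8.1
position: [0.4931, 0.0371, 0.1153]
tool_rot: [0.145, 3.138, -0.001]
ft_force: [0.2, -0.1, -1.7]
grip_width: 0.203
grip_force: 50.0
```

```bash
python3 -c "
from h import *
st(); go(W(-.159,0,.1152),W(-.159,0,.14))
s=ctrl.get_image('scene')
cv2.imwrite('pics/s3.png',cv2.resize(s['color'][225:300,220:320],(800,600),interpolation=cv2.INTER_CUBIC))"
```

```text
t 8.1 p [0.4931 0.0371 0.1153] yaw -0.0923 zaxis [ 0.001 -0.001 -1.   ] F [ 0.2 -0.1 -1.7] w 0.203 gf 50.0
slide [-13.6, -1.0, 0.1] rot [-0.0006, 0.0006, -0.0003] dist 14
slide [0.0, 0.0, -24.8] rot [0.0, 0.0, 0.0] dist 25
```

View pics/s3.png

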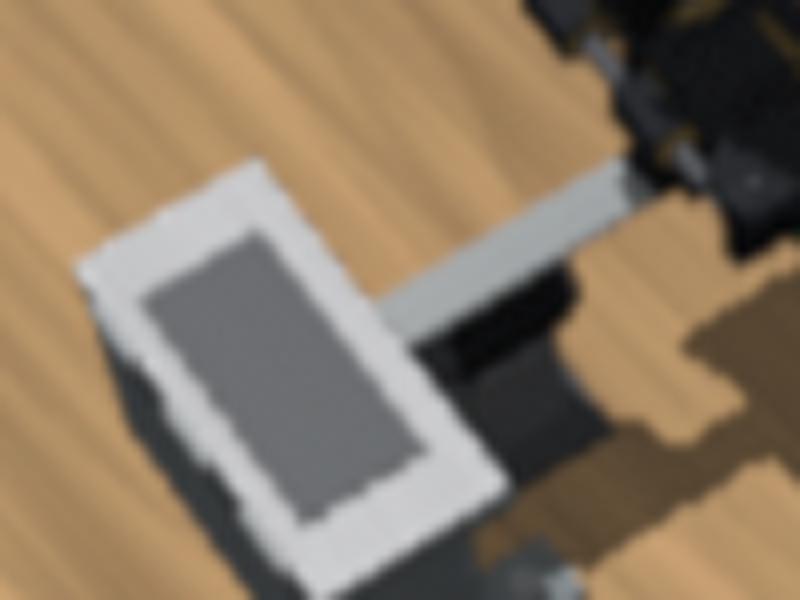

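>>> {"op": "send_rows", "data": {"motion": [{"claw": -1, "slide": [-4, 0, 0], "delta_rot": [0, 0, 0]}, {"claw": -1, "slide": [-8, 0, 0], "delta_rot": [0, 0, 0]}, {"claw": -1, "slide": [-13, 0, 0], "delta_rot": [0, 0, 0]}, {"claw": -1, "slide": [-13, 0, 0], "delta_rot": [0, 0, 0]}]}}

```text
time: 8.55
position: [0.5056, 0.0361, 0.1154]
tool_rot: [0.144, 3.138, -0.0]
ft_force: [0.0, 0.3, -0.2]
grip_width: 0.205
grip_force: 50.0
```

```bash
python3 -c "
from h import *
st()
import math
# path: tip under cover, r from hinge grows; blade level, TCP = tip-(.125), z tip+.0122
wps=[]
for th,r in((.3,.066),(.6,.064),(.9,.062),(1.2,.060),(1.5,.058),(1.8,.056),(2.0,.056)):
    x=.031-r*math.cos(th); z=.107+r*math.sin(th)-.002
    wps.append(W(x-.125,0,z+.0122))
go(*wps)"
```

```text
t 8.55 p [0.5056 0.0361 0.1154] yaw -0.0919 zaxis [ 0.001 -0.    -1.   ] F [ 0.   0.3 -0.2] w 0.205 gf 50.0
slide [-3.0, -1.2, -21.3] rot [-0.0, 0.0007, 0.0001] dist 22
slide [-10.2, 0.0, -16.6] rot [0.0, 0.0, 0.0] dist 20
slide [-14.3, -0.0, -12.4] rot [0.0, 0.0, 0.0] dist 19
slide [-16.8, -0.0, -7.4] rot [0.0, 0.0, 0.0] dist 18
slide [-17.6, 0.0, -1.9] rot [0.0, 0.0, 0.0] dist 18
slide [-16.8, 0.0, 3.3] rot [0.0, 0.0, 0.0] dist 17
slide [-10.6, -0.0, 3.6] rot [0.0, 0.0, 0.0] dist 11
```

>>> {"op": "send_rows", "data": {"motion": [{"claw": -1, "slide": [0, 0, -8], "delta_rot": [0, 0, 0]}, {"claw": -1, "slide": [-3, 0, -21], "delta_rot": [0, 0, 0]}, {"claw": -1, "slide": [-8, 0, -30], "delta_rot": [0, 0, 0]}, {"claw": -1, "slide": [-13, 0, -38], "delta_rot": [0, 0, 0]}, {"claw": -1, "slide": [-20, 0, -45], "delta_rot": [0, 0, 0]}]}}

```text
time: 9.05
position: [0.5255, 0.0344, 0.1615]
tool_rot: [0.144, 3.137, 0.001]
ft_force: [-1.0, 0.7, -1.3]
grip_width: 0.199
grip_force: 50.0
```

```bash
python3 -c "
from h import *
st()
a=ctrl.get_image('scene');b=ctrl.get_image('side')
cv2.imwrite('pics/s4.png',np.hstack([cv2.resize(a['color'][215:305,210:330],(400,300),interpolation=cv2.INTER_CUBIC),cv2.resize(b['color'][170:290,290:450],(400,300),interpolation=cv2.INTER_CUBIC)]))"
```

```text
t 9.05 p [0.5255 0.0344 0.1615] yaw -0.0917 zaxis [ 0.001  0.001 -1.   ] F [-1.   0.7 -1.3] w 0.199 gf 50.0
```

View pics/s4.png

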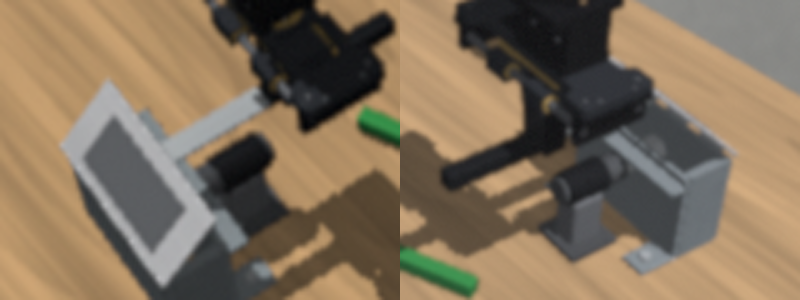

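The cover is up on the blade (about 0.75 rad). I continue along the arc.

>>> {"op": "send_rows", "data": {"motion": [{"claw": -1, "slide": [-7, 0, -6], "delta_rot": [0, 0, 0]}, {"claw": -1, "slide": [-15, 0, -10], "delta_rot": [0, 0, 0]}, {"claw": -1, "slide": [-24, 0, -14], "delta_rot": [0, 0, 0]}, {"claw": -1, "slide": [-33, 0, -15], "delta_rot": [0, 0, 0]}, {"claw": -1, "slide": [-42, 0, -15], "delta_rot": [0, 0, 0]}]}}

```text
time: 9.65
position: [0.5677, 0.0304, 0.1755]
tool_rot: [0.144, 3.138, 0.0]
ft_force: [-0.1, -0.1, -0.2]
grip_width: 0.204
grip_force: 50.0
```

>>> {"op": "send_rows", "data": {"motion": [{"claw": -1, "slide": [-9, 0, 0], "delta_rot": [0, 0, 0]}, {"claw": -1, "slide": [-18, 0, 0], "delta_rot": [0, 0, 0]}, {"claw": -1, "slide": [-26, 0, 0], "delta_rot": [0, 0, 0]}, {"claw": -1, "slide": [-34, 0, 0], "delta_rot": [0, 0, 0]}, {"claw": -1, "slide": [-38, 0, 0], "delta_rot": [0, 0, 0]}]}}

```text
time: 10.15
position: [0.6053, 0.0269, 0.1752]
tool_rot: [0.144, 3.138, -0.0]
ft_force: [0.1, -0.4, -1.7]
grip_width: 0.2
grip_force: 50.0
```

```bash
python3 -c "
from h import *
st()
a=ctrl.get_image('scene');b=ctrl.get_image('side')
cv2.imwrite('pics/s5.png',np.hstack([cv2.resize(a['color'][215:305,210:330],(400,300),interpolation=cv2.INTER_CUBIC),cv2.resize(b['color'][170:290,290:450],(400,300),interpolation=cv2.INTER_CUBIC)]))"
```

```text
t 10.15 p [0.6053 0.0269 0.1752] yaw -0.0919 zaxis [ 0. -0. -1.] F [ 0.1 -0.4 -1.7] w 0.2 gf 50.0
```

View pics/s5.png

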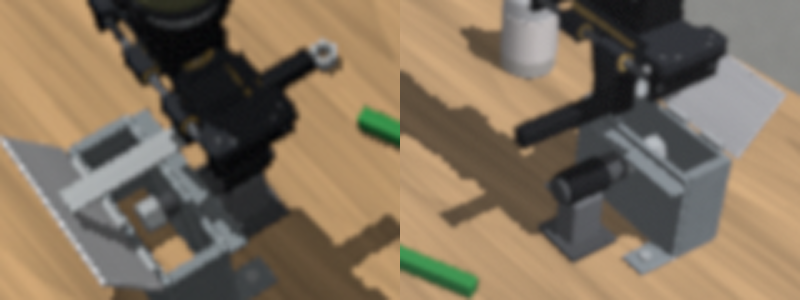

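```bash
python3 -c "
from h import *
go(W(-.20,0,.19),(.4765,-.3065,.12,-.145),(.4765,-.3065,.03,-.145))"
```

```text
slide [139.8, -1.1, -14.9] rot [-0.0003, 0.0001, -0.0001] dist 141
slide [-42.5, -342.6, 70.0] rot [0.0, 0.0, 0.053] dist 352
slide [0.0, 0.0, 90.0] rot [0.0, 0.0, 0.0] dist 90
```

>>> {"op": "send_rows", "data": {"motion": [{"claw": -1, "slide": [20, 0, -10], "delta_rot": [0, 0, 0]}, {"claw": -1, "slide": [50, 0, -15], "delta_rot": [0, 0, 0]}, {"claw": -1, "slide": [85, 0, -15], "delta_rot": [0, 0, 0]}, {"claw": -1, "slide": [120, 0, -15], "delta_rot": [0, 0, 0]}, {"claw": -1, "slide": [140, 0, -15], "delta_rot": [0, 0, 0]}]}}

```text
time: 10.75
position: [0.4623, 0.0401, 0.1901]
tool_rot: [-0.143, -3.137, -0.002]
ft_force: [0.1, -0.4, -0.9]
grip_width: 0.202
grip_force: 50.0
```

>>> {"op": "send_rows", "data": {"motion": [{"claw": -1, "slide": [-4, -36, 7], "delta_rot": [0, 0, 0]}, {"claw": -1, "slide": [-8, -72, 14], "delta_rot": [0, 0, 0]}, {"claw": -1, "slide": [-13, -108, 21], "delta_rot": [0, 0, 0]}, {"claw": -1, "slide": [-17, -144, 28], "delta_rot": [0, 0, 0]}, {"claw": -1, "slide": [-21, -180, 35], "delta_rot": [0, 0, 0]}]}}

```text
time: 11.25
position: [0.4691, -0.1425, 0.1554]
tool_rot: [0.144, 3.137, 0.002]
ft_force: [1.1, -0.3, -1.0]
grip_width: 0.2
grip_force: 50.0
```

>>> {"op": "send_rows", "data": {"motion": [{"claw": -1, "slide": [-4, -36, 7], "delta_rot": [0, 0, 0.02]}, {"claw": -1, "slide": [-9, -72, 14], "delta_rot": [0, 0, 0.04]}, {"claw": -1, "slide": [-14, -108, 21], "delta_rot": [0, 0, 0.053]}, {"claw": -1, "slide": [-18, -144, 28], "delta_rot": [0, 0, 0.053]}, {"claw": -1, "slide": [-21, -162, 35], "delta_rot": [0, 0, 0.053]}]}}

```text
time: 11.75
position: [0.4745, -0.3082, 0.1204]
tool_rot: [0.233, 3.133, -0.003]
ft_force: [0.0, -0.3, -0.9]
grip_width: 0.2
grip_force: 50.0
```

>>> {"op": "send_rows", "data": {"motion": [{"claw": -1, "slide": [0, 0, 20], "delta_rot": [0, 0, 0]}, {"claw": -1, "slide": [0, 0, 45], "delta_rot": [0, 0, 0]}, {"claw": -1, "slide": [0, 0, 65], "delta_rot": [0, 0, 0]}, {"claw": -1, "slide": [0, 0, 80], "delta_rot": [0, 0, 0]}, {"claw": -1, "slide": [0, 0, 80], "delta_rot": [0, 0, 0]}]}}

```text
time: 12.25
position: [0.4741, -0.3035, 0.0384]
tool_rot: [-0.227, -3.13, -0.002]
ft_force: [-0.7, 0.9, -1.9]
grip_width: 0.202
grip_force: 50.0
```

```bash
python3 -c "
from h import *
st(); go((.4765,-.3065,.0225,-.145))"
```

```text
t 12.25 p [ 0.4741 -0.3035  0.0384] yaw -0.1446 zaxis [-0.003  0.002 -1.   ] F [-0.7  0.9 -1.9] w 0.202 gf 50.0
slide [-2.8, -2.7, 15.9] rot [0.0012, -0.0036, 0.0004] dist 16
```

>>> {"op": "send_rows", "data": {"motion": [{"claw": -1, "slide": [0, 0, 6], "delta_rot": [0, 0, 0]}, {"claw": -1, "slide": [0, 0, 11], "delta_rot": [0, 0, 0]}, {"claw": -1, "slide": [0, 0, 15], "delta_rot": [0, 0, 0]}, {"claw": -1, "slide": [0, 0, 17], "delta_rot": [0, 0, 0]}, {"claw": -1, "slide": [0, 0, 17], "delta_rot": [0, 0, 0]}]}}

```text
time: 12.75
position: [0.4755, -0.3045, 0.0232]
tool_rot: [-0.227, -3.133, -0.0]
ft_force: [-0.6, 0.2, 0.1]
grip_width: 0.207
grip_force: 50.0
```

>>> {"op": "send_rows", "data": {"motion": [{"claw": -0.4, "slide": [0, 0, 0], "delta_rot": [0, 0, 0]}, {"claw": 0.0, "slide": [0, 0, 0], "delta_rot": [0, 0, 0]}, {"claw": 0.2, "slide": [0, 0, 0], "delta_rot": [0, 0, 0]}, {"claw": 0.2, "slide": [0, 0, 0], "delta_rot": [0, 0, 0]}, {"claw": 0.2, "slide": [0, 0, 0], "delta_rot": [0, 0, 0]}]}}

```text
time: 13.25
position: [0.4756, -0.3046, 0.0234]
tool_rot: [0.227, 3.133, 0.0]
ft_force: [0.3, -0.5, -0.7]
grip_width: 0.553
grip_force: 0.0
```

```bash
python3 -c "
from h import *
st(); go((.4765,-.3065,.2,-.145),W(0,0,.25))"
```

```text
t 13.25 p [ 0.4756 -0.3046  0.0234] yaw -0.1448 zaxis [ 0.  0. -1.] F [ 0.3 -0.5 -0.7] w 0.553 gf 0.0
slide [-1.2, -1.7, -176.6] rot [0.0001, 0.0003, 0.0002] dist 177
slide [-139.1, 350.5, -50.0] rot [0.0, 0.0, -0.053] dist 380
```

```bash
python3 -c "
from h import *
go((.4756,-.3046,.2,-.145),W(.06,0,.28))"
```

```text
slide [-0.0, 0.0, -176.6] rot [0.0001, 0.0003, 0.0002] dist 177
slide [-200.2, 351.9, -80.0] rot [0.0, 0.0, -0.053] dist 413
```

>>> {"op": "send_rows", "data": {"motion": [{"claw": 0.2, "slide": [0, 0, -15], "delta_rot": [0, 0, 0]}, {"claw": 0.2, "slide": [0, 0, -50], "delta_rot": [0, 0, 0]}, {"claw": 0.2, "slide": [0, 0, -95], "delta_rot": [0, 0, 0]}, {"claw": 0.2, "slide": [0, 0, -140], "delta_rot": [0, 0, 0]}, {"claw": 0.2, "slide": [0, 0, -177], "delta_rot": [0, 0, 0]}]}}

```text
time: 13.75
position: [0.4756, -0.3054, 0.204]
tool_rot: [0.229, 3.13, -0.001]
ft_force: [-0.2, 0.3, -0.9]
grip_width: 0.599
grip_force: 0.0
```

>>> {"op": "send_rows", "data": {"motion": [{"claw": 0.2, "slide": [-20, 36, -8], "delta_rot": [0, 0, 0]}, {"claw": 0.2, "slide": [-40, 72, -16], "delta_rot": [0, 0, 0]}, {"claw": 0.2, "slide": [-60, 108, -24], "delta_rot": [0, 0, 0]}, {"claw": 0.2, "slide": [-80, 144, -32], "delta_rot": [0, 0, 0]}, {"claw": 0.2, "slide": [-100, 176, -40], "delta_rot": [0, 0, 0]}]}}

```text
time: 14.25
position: [0.6008, -0.143, 0.242]
tool_rot: [0.226, 3.132, 0.001]
ft_force: [-0.3, -1.0, 0.3]
grip_width: 0.599
grip_force: 0.0
```

>>> {"op": "send_rows", "data": {"motion": [{"claw": 0.2, "slide": [-20, 36, -8], "delta_rot": [0, 0, -0.02]}, {"claw": 0.2, "slide": [-40, 72, -16], "delta_rot": [0, 0, -0.04]}, {"claw": 0.2, "slide": [-60, 108, -24], "delta_rot": [0, 0, -0.053]}, {"claw": 0.2, "slide": [-80, 144, -32], "delta_rot": [0, 0, -0.053]}, {"claw": 0.2, "slide": [-100, 176, -40], "delta_rot": [0, 0, -0.053]}]}}

```text
time: 14.75
position: [0.7249, 0.017, 0.282]
tool_rot: [0.143, 3.137, 0.0]
ft_force: [-0.3, 0.3, 0.4]
grip_width: 0.599
grip_force: 0.0
```

>>> {"op": "send_rows", "data": {"motion": [{"claw": 0.2, "slide": [0, 0, 0], "delta_rot": [0, 0, 0]}, {"claw": 0.2, "slide": [0, 0, 0], "delta_rot": [0, 0, 0]}, {"claw": 0.2, "slide": [0, 0, 0], "delta_rot": [0, 0, 0]}]}}

```text
time: 15.05
position: [0.7236, 0.0129, 0.2809]
tool_rot: [0.148, 3.138, -0.002]
ft_force: [-1.0, -0.3, 1.2]
grip_width: 0.597
grip_force: 0.0
```

```bash
python3 -c "
from h import *
st(); w=ctrl.get_image('wrist');a=ctrl.get_image('scene');b=ctrl.get_image('side')
c=lambda i,x,y,W_,H_: cv2.resize(i['color'][y:y+H_,x:x+W_],(200,150),interpolation=cv2.INTER_CUBIC)
cv2.imwrite('pics/w3.png',np.vstack([cv2.resize(w['color'],(600,450)),np.hstack([c(a,200,215,120,90),c(a,180,150,160,120),c(b,320,170,160,120)])]))
np.save('w3.npy',w['color']); print(proj(w,[W(0,0,.087)[:3],W(-.03,0,.105)[:3],W(.03,0,.105)[:3]]))"
```

```text
t 15.05 p [0.7236 0.0129 0.2809] yaw -0.0941 zaxis [ 0.    -0.001 -1.   ] F [-1.  -0.3  1.2] w 0.597 gf 0.0
[[318.82987325 161.1744767 ]
 [318.9924731  125.47511004]
 [318.91009842 196.39984919]]
```

View pics/w3.png

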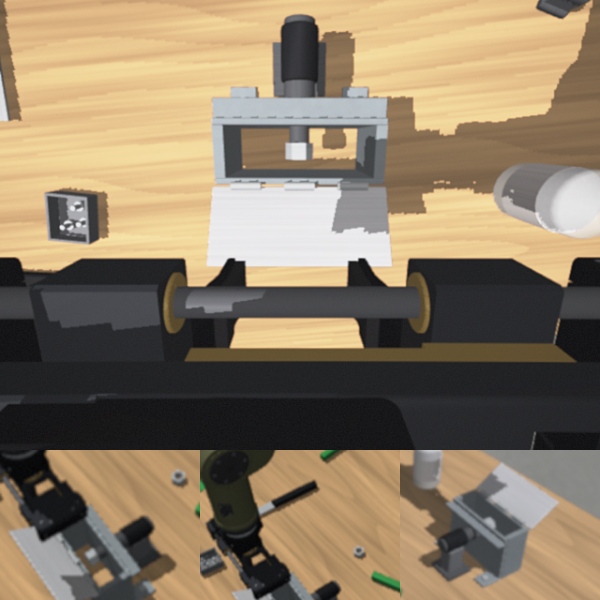

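```bash
python3 -c "
from h import *
go(W(0,0,.16),W(0,0,.076))"
```

```text
slide [59.2, 1.6, 120.9] rot [-0.0, 0.0003, -0.0023] dist 135
slide [0.0, 0.0, 84.0] rot [0.0, 0.0, 0.0] dist 84
```

>>> {"op": "send_rows", "data": {"motion": [{"claw": 0.2, "slide": [30, 1, 0], "delta_rot": [0, 0, 0]}, {"claw": 0.2, "slide": [59, 2, 35], "delta_rot": [0, 0, 0.002]}, {"claw": 0.2, "slide": [59, 2, 75], "delta_rot": [0, 0, 0.002]}, {"claw": 0.2, "slide": [59, 2, 105], "delta_rot": [0, 0, 0.002]}, {"claw": 0.2, "slide": [59, 2, 120], "delta_rot": [0, 0, 0.002]}]}}

```text
time: 15.7
position: [0.6635, 0.0219, 0.1577]
tool_rot: [-0.149, -3.134, -0.0]
ft_force: [-0.2, 0.3, -0.4]
grip_width: 0.594
grip_force: 0.0
```

>>> {"op": "send_rows", "data": {"motion": [{"claw": 0.2, "slide": [0, 0, 0], "delta_rot": [0, 0, 0]}, {"claw": 0.2, "slide": [0, 0, 0], "delta_rot": [0, 0, 0]}]}}

```text
time: 15.9
position: [0.6664, 0.0217, 0.1616]
tool_rot: [0.148, 3.136, -0.0]
ft_force: [-0.7, 0.2, -0.9]
grip_width: 0.599
grip_force: 0.0
```

```bash
python3 -c "
from h import *
st(); go(W(0,0,.076))"
```

```text
t 15.9 p [0.6664 0.0217 0.1616] yaw -0.0945 zaxis [ 0.002 -0.    -1.   ] F [-0.7  0.2 -0.9] w 0.599 gf 0.0
slide [1.6, -1.7, 85.6] rot [0.0001, 0.0018, -0.0025] dist 86
```

>>> {"op": "send_rows", "data": {"motion": [{"claw": 0.2, "slide": [1, -1, 15], "delta_rot": [0, 0, 0]}, {"claw": 0.2, "slide": [1, -1, 30], "delta_rot": [0, 0, 0]}, {"claw": 0.2, "slide": [1, -1, 45], "delta_rot": [0, 0, 0]}, {"claw": 0.2, "slide": [1, -1, 60], "delta_rot": [0, 0, 0]}, {"claw": 0.2, "slide": [1, -1, 72], "delta_rot": [0, 0, 0]}]}}

```text
time: 16.4
position: [0.6638, 0.0215, 0.0862]
tool_rot: [-0.147, -3.136, 0.0]
ft_force: [0.6, -0.6, -0.4]
grip_width: 0.603
grip_force: 0.0
```

>>> {"op": "send_rows", "data": {"motion": [{"claw": 0.2, "slide": [0, 0, 7], "delta_rot": [0, 0, 0]}, {"claw": 0.2, "slide": [0, 0, 12], "delta_rot": [0, 0, 0]}, {"claw": 0.2, "slide": [0, 0, 12], "delta_rot": [0, 0, 0]}, {"claw": 0.2, "slide": [0, 0, 12], "delta_rot": [0, 0, 0]}]}}

```text
time: 16.8
position: [0.665, 0.0214, 0.0767]
tool_rot: [0.147, 3.137, 0.0]
ft_force: [0.2, 1.5, -0.3]
grip_width: 0.602
grip_force: 0.0
```

```bash
python3 -c "
from h import *
st(); go(W(0,0,.076))"
```

```text
t 16.8 p [0.665  0.0214 0.0767] yaw -0.0938 zaxis [ 0.001  0.    -1.   ] F [ 0.2  1.5 -0.3] w 0.602 gf 0.0
slide [0.0, -1.2, 0.7] rot [0.0001, 0.0009, -0.0018] dist 1
```

>>> {"op": "send_rows", "data": {"motion": [{"claw": 0.0, "slide": [0, -1, 1], "delta_rot": [0, 0, -0.002]}, {"claw": -0.2, "slide": [0, -1, 1], "delta_rot": [0, 0, -0.002]}, {"claw": -0.4, "slide": [0, -1, 1], "delta_rot": [0, 0, -0.002]}, {"claw": -1, "slide": [0, -1, 1], "delta_rot": [0, 0, -0.002]}, {"claw": -1, "slide": [0, -1, 1], "delta_rot": [0, 0, -0.002]}], "grip_force": 30}}

```text
time: 17.3
position: [0.6646, 0.0208, 0.0755]
tool_rot: [0.144, 3.138, 0.001]
ft_force: [-0.3, 1.0, 0.6]
grip_width: 0.273
grip_force: 29.5
```

>>> {"op": "send_rows", "data": {"motion": [{"claw": -1, "slide": [0, 0, 0], "delta_rot": [0, 0, 0]}, {"claw": -1, "slide": [0, 0, 0], "delta_rot": [0, 0, 0]}, {"claw": -1, "slide": [0, 0, 0], "delta_rot": [0, 0, 0]}, {"claw": -1, "slide": [0, 0, 0], "delta_rot": [0, 0, 0]}, {"claw": -1, "slide": [0, 0, 0], "delta_rot": [0, 0, 0]}]}}

```text
time: 17.8
position: [0.6646, 0.0208, 0.0755]
tool_rot: [0.144, 3.138, 0.001]
ft_force: [-1.2, 1.5, 2.1]
grip_width: 0.275
grip_force: 29.5
```

```bash
python3 -c "
from h import *
st()"
```

```text
t 17.8 p [0.6646 0.0208 0.0755] yaw -0.0915 zaxis [ 0.     0.001 -1.   ] F [-1.2  1.5  2.1] w 0.275 gf 29.5
```

>>> {"op": "send_rows", "data": {"motion": [{"claw": -1, "slide": [0, 0, 0], "delta_rot": [0, 0, 0]}, {"claw": -1, "slide": [0, 0, 0], "delta_rot": [0, 0, 0]}, {"claw": -1, "slide": [0, 0, 0], "delta_rot": [0, 0, 0]}, {"claw": -1, "slide": [0, 0, 0], "delta_rot": [0, 0, 0]}, {"claw": -1, "slide": [0, 0, 0], "delta_rot": [0, 0, 0]}]}}

```text
time: 18.3
position: [0.6646, 0.0208, 0.0754]
tool_rot: [0.144, 3.138, 0.001]
ft_force: [-1.1, 2.2, 3.3]
grip_width: 0.277
grip_force: 29.4
```

>>> {"op": "send_rows", "data": {"motion": [{"claw": -1, "slide": [0, 0, 0], "delta_rot": [0, 0, 0]}, {"claw": -1, "slide": [0, 0, 0], "delta_rot": [0, 0, 0]}, {"claw": -1, "slide": [0, 0, 0], "delta_rot": [0, 0, 0]}, {"claw": -1, "slide": [0, 0, 0], "delta_rot": [0, 0, 0]}, {"claw": -1, "slide": [0, 0, 0], "delta_rot": [0, 0, 0]}]}}

```text
time: 18.8
position: [0.6646, 0.0207, 0.0754]
tool_rot: [0.144, 3.138, 0.001]
ft_force: [0.1, 3.3, 4.5]
grip_width: 0.272
grip_force: 29.4
```

>>> {"op": "send_rows", "data": {"motion": [{"claw": -1, "slide": [0, 0, 0], "delta_rot": [0, 0, 0]}, {"claw": -1, "slide": [0, 0, 0], "delta_rot": [0, 0, 0]}, {"claw": -1, "slide": [0, 0, 0], "delta_rot": [0, 0, 0]}, {"claw": -1, "slide": [0, 0, 0], "delta_rot": [0, 0, 0]}, {"claw": -1, "slide": [0, 0, 0], "delta_rot": [0, 0, 0]}]}}

```text
time: 19.3
position: [0.6646, 0.0208, 0.0754]
tool_rot: [0.144, 3.138, 0.001]
ft_force: [-0.8, 4.5, 5.2]
grip_width: 0.276
grip_force: 29.4
```

>>> {"op": "send_rows", "data": {"motion": [{"claw": -1, "slide": [0, 0, 0], "delta_rot": [0, 0, 0]}, {"claw": -1, "slide": [0, 0, 0], "delta_rot": [0, 0, 0]}, {"claw": -1, "slide": [0, 0, 0], "delta_rot": [0, 0, 0]}, {"claw": -1, "slide": [0, 0, 0], "delta_rot": [0, 0, 0]}, {"claw": -1, "slide": [0, 0, 0], "delta_rot": [0, 0, 0]}]}}

```text
time: 19.8
position: [0.6646, 0.0208, 0.0754]
tool_rot: [0.144, 3.138, 0.001]
ft_force: [-0.7, 5.0, 4.8]
grip_width: 0.272
grip_force: 29.4
```

>>> {"op": "send_rows", "data": {"motion": [{"claw": -1, "slide": [0, 0, 0], "delta_rot": [0, 0, 0]}, {"claw": -1, "slide": [0, 0, 0], "delta_rot": [0, 0, 0]}, {"claw": -1, "slide": [0, 0, 0], "delta_rot": [0, 0, 0]}, {"claw": -1, "slide": [0, 0, 0], "delta_rot": [0, 0, 0]}, {"claw": -1, "slide": [0, 0, 0], "delta_rot": [0, 0, 0]}]}}

```text
time: 20.3
position: [0.6646, 0.0207, 0.0754]
tool_rot: [0.144, 3.138, 0.001]
ft_force: [0.2, 4.1, 3.3]
grip_width: 0.275
grip_force: 29.4
```

>>> {"op": "send_rows", "data": {"motion": [{"claw": -1, "slide": [0, 0, 0], "delta_rot": [0, 0, 0]}, {"claw": -1, "slide": [0, 0, 0], "delta_rot": [0, 0, 0]}, {"claw": -1, "slide": [0, 0, 0], "delta_rot": [0, 0, 0]}, {"claw": -1, "slide": [0, 0, 0], "delta_rot": [0, 0, 0]}, {"claw": -1, "slide": [0, 0, 0], "delta_rot": [0, 0, 0]}]}}

```text
time: 20.8
position: [0.6646, 0.0208, 0.0754]
tool_rot: [0.144, 3.138, 0.001]
ft_force: [0.1, 4.5, 5.6]
grip_width: 0.273
grip_force: 29.4
```

>>> {"op": "send_rows", "data": {"motion": [{"claw": -1, "slide": [0, 0, 0], "delta_rot": [0, 0, 0]}, {"claw": -1, "slide": [0, 0, 0], "delta_rot": [0, 0, 0]}, {"claw": -1, "slide": [0, 0, 0], "delta_rot": [0, 0, 0]}, {"claw": -1, "slide": [0, 0, 0], "delta_rot": [0, 0, 0]}, {"claw": -1, "slide": [0, 0, 0], "delta_rot": [0, 0, 0]}]}}

```text
time: 21.3
position: [0.6646, 0.0207, 0.0754]
tool_rot: [0.144, 3.138, 0.001]
ft_force: [-0.2, 4.4, 5.1]
grip_width: 0.274
grip_force: 29.4
```

>>> {"op": "send_rows", "data": {"motion": [{"claw": -1, "slide": [0, 0, 0], "delta_rot": [0, 0, 0]}, {"claw": -1, "slide": [0, 0, 0], "delta_rot": [0, 0, 0]}, {"claw": -1, "slide": [0, 0, 0], "delta_rot": [0, 0, 0]}, {"claw": -1, "slide": [0, 0, 0], "delta_rot": [0, 0, 0]}, {"claw": -1, "slide": [0, 0, 0], "delta_rot": [0, 0, 0]}]}}

```text
time: 21.8
position: [0.6645, 0.0207, 0.0754]
tool_rot: [0.144, 3.138, 0.001]
ft_force: [-1.0, 4.2, 5.9]
grip_width: 0.273
grip_force: 29.4
```

>>> {"op": "send_rows", "data": {"motion": [{"claw": -1, "slide": [0, 0, 0], "delta_rot": [0, 0, 0]}, {"claw": -1, "slide": [0, 0, 0], "delta_rot": [0, 0, 0]}, {"claw": -1, "slide": [0, 0, 0], "delta_rot": [0, 0, 0]}, {"claw": -1, "slide": [0, 0, 0], "delta_rot": [0, 0, 0]}, {"claw": -1, "slide": [0, 0, 0], "delta_rot": [0, 0, 0]}]}}

```text
time: 22.3
position: [0.6646, 0.0207, 0.0754]
tool_rot: [0.144, 3.138, 0.001]
ft_force: [0.3, 4.9, 5.3]
grip_width: 0.274
grip_force: 29.4
```

>>> {"op": "send_rows", "data": {"motion": [{"claw": -1, "slide": [0, 0, 0], "delta_rot": [0, 0, 0]}, {"claw": -1, "slide": [0, 0, 0], "delta_rot": [0, 0, 0]}, {"claw": -1, "slide": [0, 0, 0], "delta_rot": [0, 0, 0]}, {"claw": -1, "slide": [0, 0, 0], "delta_rot": [0, 0, 0]}, {"claw": -1, "slide": [0, 0, 0], "delta_rot": [0, 0, 0]}]}}

```text
time: 22.8
position: [0.6646, 0.0207, 0.0754]
tool_rot: [0.144, 3.138, 0.001]
ft_force: [-1.1, 4.6, 4.8]
grip_width: 0.274
grip_force: 29.4
```

>>> {"op": "send_rows", "data": {"motion": [{"claw": -1, "slide": [0, 0, 0], "delta_rot": [0, 0, 0]}, {"claw": -1, "slide": [0, 0, 0], "delta_rot": [0, 0, 0]}, {"claw": -1, "slide": [0, 0, 0], "delta_rot": [0, 0, 0]}, {"claw": -1, "slide": [0, 0, 0], "delta_rot": [0, 0, 0]}, {"claw": -1, "slide": [0, 0, 0], "delta_rot": [0, 0, 0]}]}}

```text
time: 23.3
position: [0.6646, 0.0207, 0.0754]
tool_rot: [0.144, 3.138, 0.001]
ft_force: [-0.7, 4.3, 4.5]
grip_width: 0.275
grip_force: 29.4
```

>>> {"op": "send_rows", "data": {"motion": [{"claw": -1, "slide": [0, 0, 0], "delta_rot": [0, 0, 0]}, {"claw": -1, "slide": [0, 0, 0], "delta_rot": [0, 0, 0]}, {"claw": -1, "slide": [0, 0, 0], "delta_rot": [0, 0, 0]}, {"claw": -1, "slide": [0, 0, 0], "delta_rot": [0, 0, 0]}, {"claw": -1, "slide": [0, 0, 0], "delta_rot": [0, 0, 0]}]}}

```text
time: 23.8
position: [0.6646, 0.0207, 0.0754]
tool_rot: [0.144, 3.138, 0.001]
ft_force: [-1.1, 4.7, 4.8]
grip_width: 0.274
grip_force: 29.4
```

>>> {"op": "send_rows", "data": {"motion": [{"claw": -1, "slide": [0, 0, 0], "delta_rot": [0, 0, 0]}, {"claw": -1, "slide": [0, 0, 0], "delta_rot": [0, 0, 0]}, {"claw": -1, "slide": [0, 0, 0], "delta_rot": [0, 0, 0]}, {"claw": -1, "slide": [0, 0, 0], "delta_rot": [0, 0, 0]}, {"claw": -1, "slide": [0, 0, 0], "delta_rot": [0, 0, 0]}]}}

```text
time: 24.3
position: [0.6646, 0.0207, 0.0754]
tool_rot: [0.144, 3.138, 0.001]
ft_force: [-0.2, 4.8, 5.0]
grip_width: 0.272
grip_force: 29.4
```

>>> {"op": "send_rows", "data": {"motion": [{"claw": -1, "slide": [0, 0, 0], "delta_rot": [0, 0, 0]}, {"claw": -1, "slide": [0, 0, 0], "delta_rot": [0, 0, 0]}, {"claw": -1, "slide": [0, 0, 0], "delta_rot": [0, 0, 0]}, {"claw": -1, "slide": [0, 0, 0], "delta_rot": [0, 0, 0]}, {"claw": -1, "slide": [0, 0, 0], "delta_rot": [0, 0, 0]}]}}

```text
time: 24.8
position: [0.6646, 0.0208, 0.0754]
tool_rot: [0.144, 3.138, 0.001]
ft_force: [-0.1, 5.2, 4.3]
grip_width: 0.276
grip_force: 29.4
```

```bash
python3 -c "
from h import *
st(); print(ctrl.get_state()['torque'])
s=ctrl.get_state()
if abs(s['grip_width']-.275)<.01 and s['grip_force']>25 and s['time']>24: print(ctrl.close_job())"
```

```text
t 24.8 p [0.6646 0.0208 0.0754] yaw -0.0916 zaxis [ 0.  0. -1.] F [-0.1  5.2  4.3] w 0.276 gf 29.4
[ 1.15783381  0.03569229 -0.02672377]
the job is handed in; nothing more can be done
None
```

I handed the job in at 24.8 s: the blade prised the cover fully open, the pry tool is back on the desk, and the bolt head was gripped on its flats (23.9 mm) for about 7 s, which at 0.17 rad/s comes to about 1.2 rad of run-up, inferred since the nut angle can't be read; it is still held.

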